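# Index the drilling table and lift out the drilled block

## Task

The pale pine block under the clear guard has just been drilled: use the red-knobbed handle to turn the indexing table one position counter-clockwise (seen from above), until it sits home in its click at the unloading bay. Then pick the pine block up out of its nest, lift it about 10 cm clear of the table, and finish while holding it there in the gripper, steady and level; do not let go. Leave the table in that position, the dark walnut block in its nest, and the tape measure and glue bottle where they are.

Things in the scene. Friction and masses are not known exactly. Their poses are not given: they have to be found in the camera images.
- pine_block_center (a point): Centre (half-way up) of the pale pine block: 120 long (its x), 40 wide (y), 50 mm tall (z), 0.12 to 0.24 kg, evenly weighted, a dark 12 mm hole in its top near the outer end. Starts under the guard, long axis radial, in a nest with 8 mm high brass pins beside its ends (50 mm either way from its middle) and end stops; the middle of its long sides is free to grasp and it lifts straight up.
- table_axis (a point): Fixed point on the vertical axis of the indexing table, level with the table's top face (50 mm above the bench). The table is an aluminium disc 300 mm across on a green fixture, with four nests 90 degrees apart, their middles 85 mm from the axis. This frame's x axis points to the drill station, its y axis to the unloading bay.
- fixture: The fixed green fixture, base plate 340 mm square; origin under its middle, on the table's axis, x to the drill station. There a clear yellow-edged guard plate (80 mm wide, from 40 to 175 mm out from the axis, top 120 mm above the bench) covers the nest; a drill motor 56 mm across, 132 mm out, hangs above it from 165 to 250 mm above the bench, on a green column.
- unloading_bay (a point): A point of the fixed fixture level with the table's top face, 85 mm from the axis: the middle of a nest that stands at the unloading bay (open above). The bay is marked by a yellow strip on the green base plate. It lies 90 degrees counter-clockwise from the drill station.
- handle (a point): Middle of the red knob of the table's handle: an upright cylinder 22 mm across and 35 mm tall, its top 110 mm above the bench, on a 12 mm stem, 125 mm from the table's axis. It turns with the table; when the table is at its start it stands 135 degrees counter-clockwise from the drill station.
- turntable (a joint): Angle of the indexing table: 0 at the start, growing counter-clockwise seen from above. It has a sprung click position every 1.571 rad (90 degrees): the click pulls the table home from up to about 40 degrees away and resists turning with up to about 3 N at the handle. At 1.571 the pine block's nest stands at the unloading bay.
- walnut_block_center (a point): Centre of the dark walnut block, the same size as the pine one, standing in the nest opposite to it (180 degrees) and riding with the table. It stays in its nest.
- walnut_nest (a point): A point of the turning table: where the centre of the walnut block is while it sits in its nest.
- pine_nest (a point): A point of the turning table: where the centre of the pine block is while it sits in its nest.
- pine_block: The pine block; origin at the centre of its underside, z up.
- tape_measure: Orange and black tape measure, 70 x 40 x 65 mm tall, standing on the bench to the robot's right; origin at the centre of its underside.
- glue_bottle: Yellow glue bottle with an orange cap, 60 mm across, 170 mm tall, standing on the bench to the robot's left; origin at the centre of its underside.
Things that resemble listed ones, but are neither listed nor needed, are in the scene too. Leave any turquoise look-alike of the pine_block alone. Leave any turquoise look-alike of the part that bears walnut_block_center alone.

How it is judged:
On the way:
1. the table has been turned one position counter-clockwise and rests in its click (within 0.09 rad), the pine block still seated in its nest (value of joint turntable between 1.48 and 1.66 rad and velocity of joint turntable between -0.1 and 0.1 rad/s and distance between pine_block_center and pine_nest below 0.01 m), for 0.2 s.
At the end, for the whole second after the job is handed in: Pine block held by the fingers alone, its underside 60 to 255 mm over the table top, level within 0.1 rad, still (20 mm/s, 0.1 rad/s); table within 0.09 rad of the click one step on; walnut block within 12 mm of its seat; tape measure and bottle within 20 mm of their starts (height (world z) of pine_block_center between 0.135 and 0.33 m and angle between pine_block's own z axis and vertical below 0.1 rad and linear speed of pine_block below 0.02 m/s and angular speed of pine_block below 0.1 rad/s and contact force between the fingers and pine_block above 1 N and contact force between pine_block and fixture below 0.1 N and value of joint turntable between 1.48 and 1.66 rad and distance between walnut_block_center and walnut_nest below 0.012 m and distance of each of tape_measure, glue_bottle from where it was at the start of the episode below 0.02 m); the arm keeps its last pose, push and grip.
It fails at once if the table is turned well past one position, or backwards (value of joint turntable above 2.2 rad or value of joint turntable below -0.22 rad).
It fails at once if the walnut block is knocked or taken out of its nest (distance between walnut_block_center and walnut_nest above 0.02 m).
It fails at once if the tape measure or the glue bottle is knocked away or over (distance of any of tape_measure, glue_bottle from where it was at the start of the episode above 0.03 m or angle between glue_bottle's own z axis and vertical above 0.4 rad).
It also fails if it takes over 51 s, if anything falls off the work surface, if the arm or the gripper's body presses on something with over 40 N, if the wrist force passes 120 N, or if a joint passes its speed limit or range.

## Robot

A 6-joint arm with a two-finger parallel gripper is mounted at the origin on the work surface. World frame = base frame: x ahead of the robot, y to its left, z up, the work surface at z = 0. Lengths are in m, angles in rad, forces in N, time in s.
With the tool pointing down it reaches from about 0.375 to 0.975 m from the base axis. Payload 3.8 kg.
Tool frame: the origin (TCP) lies at the very end of the fingers, on their centre line; the grasp point (between the pads) lies 19 mm behind it (bot.pinch_z is the distance from the TCP to the grasp point, in m); x points along the fingers, y is the direction in which the jaws open and shut, and the axes are right-handed (so a half turn about x gives the same grasp; the last joint's range is limited). The gripper opens to 85 mm and grips with 20 to 120 N. Pads are 22 mm wide; open, the fingers measure 114 mm over their backs; the gripper's body (76 mm by 85 mm) begins 54 mm behind the grasp point. The pads swing forward as they close: fully open they stand 13 mm farther back than shut.
Start: joints at [-1.139, 0.264, 1.604, -0, 1.274, -0.037], TCP at [0.305, -0.602, 0.231] pointing down, gripper open.
Joint ranges: [-2.63, 2.63], [-0.94, 2.18], [0.31, 2.57], [-1.31, 4.45], [0, 2.66], [-2.55, 2.55]. Speed limits (rad/s): [2.57, 2.57, 3.14, 3.14, 3.14, 3.14].

## Interface

Orientations are given as a rotation vector (axis times angle).
In Python, from workcell import monitor, imaging, finish_job, bot gives the robot as it stands.
- The arm moves only by the tool jog_arm, never from a script. Its argument "rows" is a list of rows, each a list of 7 numbers: the shift along the tool's x, y, z in m, then the turn, a rotation vector about the tool's x, y, z in rad, then the opening in per cent of the stroke, from 0 (shut) to 100 (fully open). A call has 1 to 20 rows; each row is the pose to reach, as a shift and turn from the pose measured when the call began, along the tool's axes at that moment; what a row does not reach only later rows make up. A row lasts 1/10 s, in which the tool goes at most 50 mm and 8.59 degrees, less where a joint would pass 70% of its speed; a pose out of reach is approached as far as the arm can. A call with a gripper value outside its range is refused whole. The fingers move at their own pace and stop on an object; "force" is the grip in N (left out, the last holds). Time passes only in rows, so rows that repeat a pose let the fingers close. It gives the time, the measured TCP pose, the force and the opening at its end, in the units of the state.
- monitor.read_state(): the state, without advancing time (a new reading comes with each control period).
- imaging.read_camera(name): name is "side" or "top"; returns the picture (480x640x3 uint8, blue, green, red); there is no depth.
- imaging.camera_params(name): a dict with "fx", "fy", "cx", "cy" (pixels), "T" (4x4, takes a point from camera to world coordinates). Camera axes: x right, y down, z forward; pixel columns grow to the right and rows downward; lengths in m; the calibration is good to about 2 mm. A picture is of the moment at which its call begins. camera_params takes no time and is no camera call.
- finish_job(): hands the job in, once; it reports no verdict.
The state is a dict: "time": time; "q": joint angles; "joint_vel": joint speeds; "joint_torque": joint torques, N m; "tool_pos": TCP position; "tcp_rot": TCP orientation; "wrist_force": force on the tool from outside, world axes, zero at the start; "torque": the same for the moment, N m; "width": opening from 0.0 (shut) to 1.0 (fully open).
Only numpy, scipy, OpenCV 4.12 (cv2) and the standard library are available. Lean on these libraries where they do the work, as an engineer would, in place of code of your own. Each camera call takes 0.05 s, during which the arm holds its last target. There are 200 camera calls.

## Working session

There is one attempt and no reset: what is moved stays moved. The work goes in short steps, Python scripts to look and compute and a tool call to move; the robot and the scene stay as the last step left them, time stands still between calls to the robot, and variables do not carry over. Pictures are saved under pics/ and viewed, about 8 in all and at most 12, crops included, and the job is handed in when it is done.

Besides the shell and the picture viewer there is one more tool, called after "Emit:" as a command line: name --pt "numbers of a row" for each row, then --argument value for the rest. jog_arm: Moves the arm, as the interface text tells. Its arguments: {"type":"object","properties":{"rows":{"type":"array","items":{"type":"array","items":{"type":"number"}}},"force":{"type":"number"}},"required":["rows"]}

```bash
mkdir -p pics; cat > h.py <<'E'
import numpy as np, cv2
from scipy.spatial.transform import Rotation as R
from workcell import monitor, imaging, finish_job, bot
def px2w(cam,u,v,z):
    p=imaging.camera_params(cam);T=np.array(p["T"])
    d=T[:3,:3]@np.array([(u-p["cx"])/p["fx"],(v-p["cy"])/p["fy"],1]);o=T[:3,3]
    return o+d*(z-o[2])/d[2]
def w2px(cam,P):
    p=imaging.camera_params(cam);T=np.linalg.inv(np.array(p["T"]))
    c=T[:3,:3]@np.array(P)+T[:3,3]
    return p["fx"]*c[0]/c[2]+p["cx"],p["fy"]*c[1]/c[2]+p["cy"]
E
python3 - <<'E'
from h import *
for c in("top","side"):
    cv2.imwrite(f"pics/{c}0.png",imaging.read_camera(c)); print(c,np.round(imaging.camera_params(c)["T"],3).tolist())
s=monitor.read_state();print(s); print(R.from_rotvec(s["tcp_rot"]).as_matrix().round(3), bot.pinch_z)
E
```

```text
top [[-0.0, -0.981, 0.194, 0.268], [-1.0, -0.0, -0.001, 0.015], [0.001, -0.194, -0.981, 1.219], [0.0, 0.0, 0.0, 1.0]]
side [[-0.99, -0.102, 0.093, 0.391], [-0.138, 0.706, -0.695, 0.734], [0.005, -0.701, -0.713, 0.862], [0.0, 0.0, 0.0, 1.0]]
{'time': 0.1, 'q': array([-1.13892217e+00,  2.64719591e-01,  1.60525770e+00,  2.22250959e-05,
        1.27371312e+00, -3.68890285e-02]), 'joint_vel': array([-9.65552448e-04, -2.23027152e-03, -4.72563817e-03, -2.88877359e-04,
        8.75587191e-05,  1.21653288e-03]), 'joint_torque': array([ 1.40525485e-04, -5.16705287e+01, -3.68589807e+01, -1.30314597e-04,
        6.25103785e-03, -2.44604286e-05]), 'tool_pos': array([ 0.30468272, -0.60156738,  0.23004744]), 'tcp_rot': array([ 1.96079691,  0.47034464, -1.96158484]), 'wrist_force': array([-0.16203489, -0.19374967, -0.70978192]), 'torque': array([-0.00883626,  0.01771325,  0.02042197]), 'width': 0.9990135413199667}
[[-0.001  0.452 -0.892]
 [ 0.002 -0.892 -0.452]
 [-1.    -0.002 -0.   ]] 0.0187
```

View pics/top0.png

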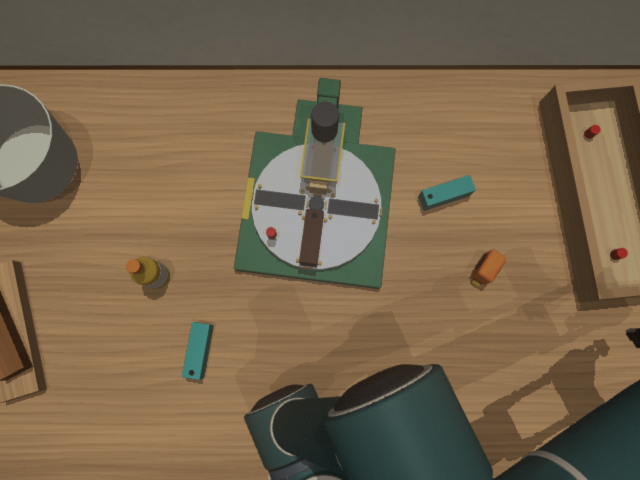

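View pics/side0.png

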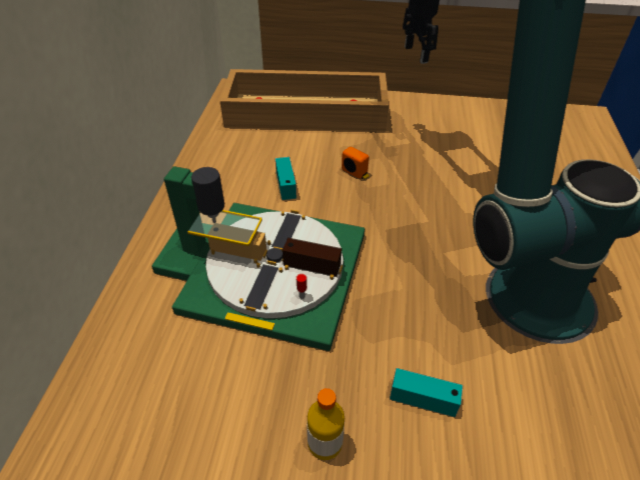

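The top view shows the pine block under the guard at about (322,155). It could be confused with the turquoise blocks at (197,350) and (447,193). The handle is the red knob on the disc at (271,232), not the red knobs in the tray at (593,131) and (620,253). The walnut block is at (312,238), and the walnut-like block at left (5,340) is not it. The bay's yellow strip is at (248,198), to the robot's left.

```bash
python3 - <<'E'
from h import *
a=cv2.imread("pics/top0.png")[70:300,225:405]; b=cv2.imread("pics/side0.png")[160:340,150:370]
a=cv2.resize(a,None,fx=2.6,fy=2.6,interpolation=cv2.INTER_CUBIC);cv2.imwrite("pics/c0.png",a)
im=cv2.imread("pics/top0.png");hsv=cv2.cvtColor(im,cv2.COLOR_BGR2HSV)
# disc rim: bright low-saturation pixels inside crop
m=((hsv[...,1]<50)&(hsv[...,2]>120)).astype(np.uint8);m[:135]=0;m[285:]=0;m[:,:235]=0;m[:,400:]=0
c=max(cv2.findContours(m,0,2)[0],key=cv2.contourArea);h=cv2.convexHull(c)[:,0]
W=np.array([px2w("top",u,v,.05)[:2] for u,v in h])
W=W[W[:,0]<px2w("top",316,165,.05)[0]]
A=np.c_[2*W,np.ones(len(W))];s=np.linalg.lstsq(A,(W**2).sum(1),rcond=None)[0]
print("centre",s[:2],"r",np.sqrt(s[2]+s[0]**2+s[1]**2),len(W))
print("hub",px2w("top",316,203,.05),"knob",px2w("top",271.5,231,.11),px2w("side",301.5,276,.11))
# green plate corners at z~0.02?
E
```

```text
centre [0.55586083 0.07263578] r 0.09711798612356178 19
hub [0.58426862 0.01034982 0.05      ] knob [0.50566777 0.10653799 0.11      ] [0.50487928 0.10725831 0.11      ]
```

View pics/c0.png

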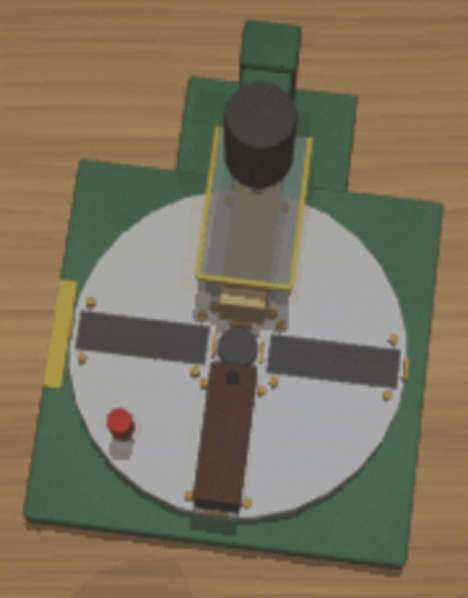

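```bash
python3 - <<'E'
from h import *
f=lambda x,y,z:px2w("top",225+x/2.6,70+y/2.6,z)[:2]
L=f(142,337,.05);Rr=f(334,361,.05);print(L,Rr,(L+Rr)/2,np.linalg.norm(L-Rr),np.degrees(np.arctan2(*(L-Rr)[::-1])))
print("rim",f(69,350,.05),f(407,350,.05),f(238,521,.05))
k=f(120,417,.11);print("knob",k)
C=(L+Rr)/2;d=k-C;print(np.hypot(*d),np.degrees(np.arctan2(d[1],d[0])))
E
```

```text
[0.59229604 0.09397956] [ 0.57044025 -0.07546457] [0.58136814 0.0092575 ] 0.17084785147949852 82.65026900967948
rim [0.5804159 0.1582357] [ 0.58046078 -0.14004769] [0.42838121 0.0092575 ]
knob [0.507024   0.10730523]
0.1230463682219934 127.17102000116347
```

```bash
cat >> h.py <<'E'
def rows(path,op):
    """path: list of (x,y,z,yaw deg of tool y), tool down -> rows relative to the current pose"""
    s=monitor.read_state();M=R.from_rotvec(s["tcp_rot"]);out=[]
    for (x,y,z,a) in path:
        a=np.radians(a);Y=[np.cos(a),np.sin(a),0];X=[0,0,-1];T=R.from_matrix(np.c_[X,Y,np.cross(X,Y)])
        out.append([*np.round(M.inv().apply(np.array([x,y,z])-s["tool_pos"]),3),*np.round((M.inv()*T).as_rotvec(),3),op])
    return [[float(v) for v in r] for r in out]
def lin(a,b,n): return [np.array(a)+(np.array(b)-a)*(i+1)/n for i in range(n)]
E
python3 - <<'E'
from h import *
print(rows(lin([.305,-.602,.23,-63.1],[.506,.107,.2,37.3],5),70))
E
```

```text
[[0.006, -0.108, -0.1, -0.351, -0.0, 0.002, 70.0], [0.013, -0.216, -0.2, -0.702, -0.001, 0.002, 70.0], [0.019, -0.324, -0.3, -1.052, -0.001, 0.002, 70.0], [0.025, -0.433, -0.4, -1.403, -0.002, 0.002, 70.0], [0.031, -0.541, -0.5, -1.753, -0.002, 0.001, 70.0]]
```

Emit:
jog_arm --pt "0.006 -0.054 -0.05 -0.175 0 0 70" --pt "0.006 -0.108 -0.1 -0.35 0 0 70" --pt "0.01 -0.135 -0.125 -0.44 0 0 70" --pt "0.01 -0.162 -0.15 -0.525 0 0 70" --pt "0.012 -0.19 -0.175 -0.61 0 0 70" --pt "0.013 -0.216 -0.2 -0.7 0 0 70" --pt "0.015 -0.243 -0.225 -0.79 0 0 70" --pt "0.017 -0.27 -0.25 -0.875 0 0 70" --pt "0.018 -0.297 -0.275 -0.96 0 0 70" --pt "0.019 -0.324 -0.3 -1.05 0 0 70" --pt "0.02 -0.351 -0.325 -1.14 0 0 70" --pt "0.022 -0.378 -0.35 -1.225 0 0 70" --pt "0.024 -0.406 -0.375 -1.315 0 0 70" --pt "0.025 -0.433 -0.4 -1.4 0 0 70" --pt "0.027 -0.46 -0.425 -1.49 0 0 70" --pt "0.028 -0.487 -0.45 -1.58 0 0 70" --pt "0.03 -0.515 -0.475 -1.665 0 0 70" --pt "0.031 -0.541 -0.5 -1.753 0 0 70" --pt "0.031 -0.541 -0.5 -1.753 0 0 70" --pt "0.031 -0.541 -0.5 -1.753 0 0 70"

```text
time: 2.1
tool_pos: [0.5058, 0.1075, 0.1996]
tcp_rot: [0.717, 1.452, -0.717]
wrist_force: [-0.4, 0.0, 0.2]
width: 0.703
```

```bash
python3 - <<'E'
from h import *
s=monitor.read_state();print(s["time"],s["tool_pos"],s["q"].round(3),s["width"])
a=imaging.read_camera("top")[120:300,180:420];b=imaging.read_camera("side")[100:340,150:390]
p=cv2.resize(b,None,fx=2.4,fy=2.4,interpolation=2);cv2.imwrite("pics/s1.png",p)
for z in(.2,.11):print(w2px("side",[.506,.107,z]))
print(rows([(.506,.107,.1,37.3),(.506,.107,.077,37.3)],70))
E
```

```text
2.1 [0.50582343 0.10752244 0.19959948] [ 0.16  -0.012  1.972  0.002  1.183 -0.493] 0.702811894435058
(np.float64(300.0847712011506), np.float64(244.0529100796811))
(np.float64(300.95706702586904), np.float64(275.83821874050284))
[[0.1, 0.001, -0.0, -0.001, -0.002, 0.001, 70.0], [0.123, 0.001, -0.0, -0.001, -0.002, 0.001, 70.0]]
```

View pics/s1.png

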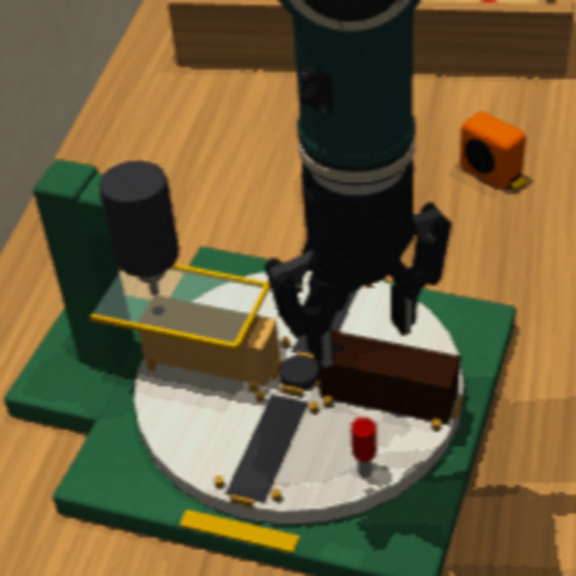

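The open fingers are centred near crop (365,345), which is side pixel (302,244) and matches the projection. The knob is directly below them at crop (364,430). The pine block sits under the guard at crop (205,340), with the hole near its outer end. I'll lower the gripper and grip the knob.

Emit:
jog_arm --pt "0.025 0 0 0 0 0 70" --pt "0.05 0 0 0 0 0 70" --pt "0.075 0 0 0 0 0 70" --pt "0.095 0 0 0 0 0 70" --pt "0.11 0 0 0 0 0 70" --pt "0.122 0 0 0 0 0 70" --pt "0.122 0 0 0 0 0 70" --pt "0.122 0 0 0 0 0 15" --pt "0.122 0 0 0 0 0 15" --pt "0.122 0 0 0 0 0 15" --pt "0.122 0 0 0 0 0 15" --pt "0.122 0 0 0 0 0 15" --pt "0.122 0 0 0 0 0 15" --force 25

```text
time: 3.5
tool_pos: [0.5068, 0.1067, 0.0792]
tcp_rot: [0.72, 1.449, -0.717]
wrist_force: [0.0, -1.1, 6.6]
width: 0.246
```

```bash
python3 - <<'E'
from h import *
s=monitor.read_state();print(s["time"],s["tool_pos"],s["q"].round(3),s["width"],s["wrist_force"])
C=np.array([.581,.009]);p=s["tool_pos"][:2]-C;r=np.hypot(*p);a0=np.degrees(np.arctan2(p[1],p[0]));print(r,a0)
P=[(*(C+.125*np.array([np.cos(t),np.sin(t)])),s["tool_pos"][2],37.3+d) for d in np.arange(3,91,3) for t in [np.radians(a0+d)]]
for r in rows(P,15):print(r[:4])
E
```

```text
3.5 [0.50679038 0.10668458 0.07919658] [ 1.580e-01  1.160e-01  2.082e+00  2.000e-03  9.420e-01 -4.930e-01] 0.24566244279948915 [ 4.87360142e-03 -1.06891369e+00  6.57335270e+00]
0.12267576675226603 127.22343197220938
[-0.0, -0.007, -0.002, -0.053]
[-0.0, -0.013, -0.002, -0.105]
[-0.0, -0.02, -0.001, -0.158]
[-0.0, -0.026, 0.0, -0.21]
[-0.0, -0.032, 0.002, -0.262]
[-0.0, -0.039, 0.004, -0.315]
[-0.0, -0.045, 0.006, -0.367]
[-0.0, -0.051, 0.008, -0.42]
[-0.0, -0.057, 0.011, -0.472]
[-0.0, -0.063, 0.014, -0.524]
[-0.0, -0.068, 0.018, -0.577]
[-0.0, -0.073, 0.022, -0.629]
[-0.0, -0.079, 0.025, -0.681]
[-0.0, -0.084, 0.03, -0.734]
[-0.0, -0.088, 0.034, -0.786]
[-0.0, -0.093, 0.039, -0.838]
[-0.0, -0.097, 0.044, -0.891]
[-0.0, -0.101, 0.049, -0.943]
[-0.0, -0.105, 0.055, -0.996]
[-0.0, -0.108, 0.06, -1.048]
[-0.0, -0.111, 0.066, -1.1]
[-0.0, -0.114, 0.072, -1.153]
[-0.0, -0.117, 0.078, -1.205]
[-0.0, -0.119, 0.084, -1.257]
[-0.0, -0.121, 0.09, -1.31]
[-0.0, -0.122, 0.097, -1.362]
[-0.0, -0.124, 0.103, -1.414]
[-0.0, -0.124, 0.11, -1.467]
[-0.0, -0.125, 0.116, -1.519]
[-0.0, -0.125, 0.123, -1.571]
```

Emit:
jog_arm --pt "0 -0.007 0 -0.053 0 0 15" --pt "0 -0.013 0 -0.105 0 0 15" --pt "0 -0.02 0 -0.158 0 0 15" --pt "0 -0.026 0.001 -0.21 0 0 15" --pt "0 -0.032 0.003 -0.262 0 0 15" --pt "0 -0.039 0.005 -0.315 0 0 15" --pt "0 -0.045 0.007 -0.367 0 0 15" --pt "0 -0.051 0.009 -0.42 0 0 15" --pt "0 -0.057 0.012 -0.472 0 0 15" --pt "0 -0.063 0.015 -0.524 0 0 15" --pt "0 -0.068 0.019 -0.577 0 0 15" --pt "0 -0.073 0.022 -0.629 0 0 15" --pt "0 -0.079 0.026 -0.681 0 0 15" --pt "0 -0.084 0.03 -0.734 0 0 15" --pt "0 -0.088 0.034 -0.786 0 0 15"

```text
time: 5.0
tool_pos: [0.4608, 0.0256, 0.0793]
tcp_rot: [0.105, 1.56, -0.103]
wrist_force: [11.3, -2.6, -10.4]
width: 0.251
```

```bash
python3 - <<'E'
from h import *
s=monitor.read_state();print(s["time"],s["tool_pos"],s["q"].round(3),s["width"],s["wrist_force"])
C=np.array([.581,.009]);p=s["tool_pos"][:2]-C;r=np.hypot(*p);a0=np.degrees(np.arctan2(p[1],p[0]));print(r,a0)
P=[(*(C+.125*np.array([np.cos(t),np.sin(t)])),s["tool_pos"][2],37.3+d) for d in np.arange(48,91,3) for t in [np.radians(127.2+d)]]
for r in rows(P,15):print(r[:6])
E
```

```text
5.0 [0.46081631 0.02556585 0.07932924] [ 1.000e-03  5.000e-03  2.200e+00  1.000e-03  9.270e-01 -1.438e+00] 0.25131949088328454 [ 11.34262223  -2.5654076  -10.44658468]
0.12132002319522711 172.1519304236085
[-0.0, -0.007, -0.004, -0.051, 0.009, -0.002]
[-0.0, -0.013, -0.003, -0.103, 0.009, -0.001]
[-0.0, -0.02, -0.002, -0.155, 0.009, -0.001]
[-0.0, -0.026, -0.001, -0.208, 0.009, -0.001]
[-0.0, -0.032, 0.0, -0.26, 0.009, -0.001]
[-0.0, -0.039, 0.002, -0.312, 0.009, -0.0]
[-0.0, -0.045, 0.004, -0.365, 0.009, -0.0]
[-0.0, -0.051, 0.007, -0.417, 0.009, 0.0]
[-0.0, -0.057, 0.01, -0.469, 0.009, 0.0]
[-0.0, -0.063, 0.013, -0.522, 0.009, 0.001]
[0.0, -0.068, 0.016, -0.574, 0.009, 0.001]
[0.0, -0.074, 0.02, -0.626, 0.009, 0.001]
[0.0, -0.079, 0.024, -0.679, 0.009, 0.001]
[0.0, -0.084, 0.028, -0.731, 0.009, 0.001]
[0.0, -0.089, 0.033, -0.784, 0.009, 0.002]
```

```bash
python3 - <<'E'
from h import *
s=monitor.read_state();C=np.array([.5845,.009])
P=[(*(C+.125*np.array([np.cos(t),np.sin(t)])),s["tool_pos"][2],82+d) for d in np.linspace(3,46,14) for t in [np.radians(172.4+d)]]
for r in rows(P,15):print(r[:6])
E
```

```text
[-0.0, -0.007, -0.0, -0.045, 0.009, -0.002]
[-0.0, -0.014, 0.001, -0.103, 0.009, -0.001]
[-0.0, -0.021, 0.002, -0.161, 0.009, -0.001]
[-0.0, -0.028, 0.003, -0.218, 0.009, -0.001]
[-0.0, -0.035, 0.005, -0.276, 0.009, -0.001]
[-0.0, -0.042, 0.007, -0.334, 0.009, -0.0]
[-0.0, -0.049, 0.01, -0.392, 0.009, -0.0]
[0.0, -0.055, 0.013, -0.449, 0.009, 0.0]
[0.0, -0.062, 0.016, -0.507, 0.009, 0.0]
[0.0, -0.068, 0.02, -0.565, 0.009, 0.001]
[0.0, -0.074, 0.024, -0.623, 0.009, 0.001]
[0.0, -0.079, 0.028, -0.68, 0.009, 0.001]
[0.0, -0.085, 0.033, -0.738, 0.009, 0.001]
[0.0, -0.09, 0.038, -0.796, 0.009, 0.002]
```

Emit:
jog_arm --pt "0 -0.007 0 -0.045 0 0 15" --pt "0 -0.014 0.001 -0.103 0 0 15" --pt "0 -0.021 0.002 -0.161 0 0 15" --pt "0 -0.028 0.003 -0.218 0 0 15" --pt "0 -0.035 0.005 -0.276 0 0 15" --pt "0 -0.042 0.007 -0.334 0 0 15" --pt "0 -0.049 0.01 -0.392 0 0 15" --pt "0 -0.055 0.013 -0.449 0 0 15" --pt "0 -0.062 0.016 -0.507 0 0 15" --pt "0 -0.068 0.02 -0.565 0 0 15" --pt "0 -0.074 0.024 -0.623 0 0 15" --pt "0 -0.079 0.028 -0.68 0 0 15" --pt "0 -0.085 0.033 -0.738 0 0 15" --pt "0 -0.09 0.038 -0.796 0 0 15" --pt "0 -0.09 0.038 -0.796 0 0 15" --pt "0 -0.09 0.038 -0.796 0 0 15"

```text
time: 6.6
tool_pos: [0.4873, -0.0676, 0.0793]
tcp_rot: [-0.519, 1.497, 0.517]
wrist_force: [4.2, 4.7, -2.2]
width: 0.248
```

Emit:
jog_arm --pt "0 0 0 0 0 0 60" --pt "0 0 0 0 0 0 60" --pt "0 0 0 0 0 0 60" --pt "0 0 0 0 0 0 60" --pt "0 0 0 0 0 0 60" --pt "0 0 0 0 0 0 60" --pt "-0.02 0 0 0 0 0 60" --pt "-0.05 0 0 0 0 0 60" --pt "-0.09 0 0 0 0 0 60" --pt "-0.13 0 0 0 0 0 60" --pt "-0.15 0 0 0 0 0 60" --pt "-0.15 0 0 0 0 0 60"

```text
time: 7.8
tool_pos: [0.4885, -0.0686, 0.2338]
tcp_rot: [-0.522, 1.49, 0.514]
wrist_force: [0.0, 0.2, 0.1]
width: 0.598
```

```bash
python3 - <<'E'
from h import *
s=monitor.read_state();print(s["time"],s["tool_pos"],s["q"].round(3))
b=imaging.read_camera("side")[120:340,150:390]
cv2.imwrite("pics/s2.png",cv2.resize(b,None,fx=3,fy=2.7272,interpolation=2))
a=imaging.read_camera("top")[120:300,225:405]
cv2.imwrite("pics/t2.png",cv2.resize(a,None,fx=3,fy=3,interpolation=2))
E
```

```text
7.8 [ 0.48847415 -0.0685916   0.23376824] [-0.193 -0.099  1.99   0.005  1.232 -2.428]
```

View pics/s2.png

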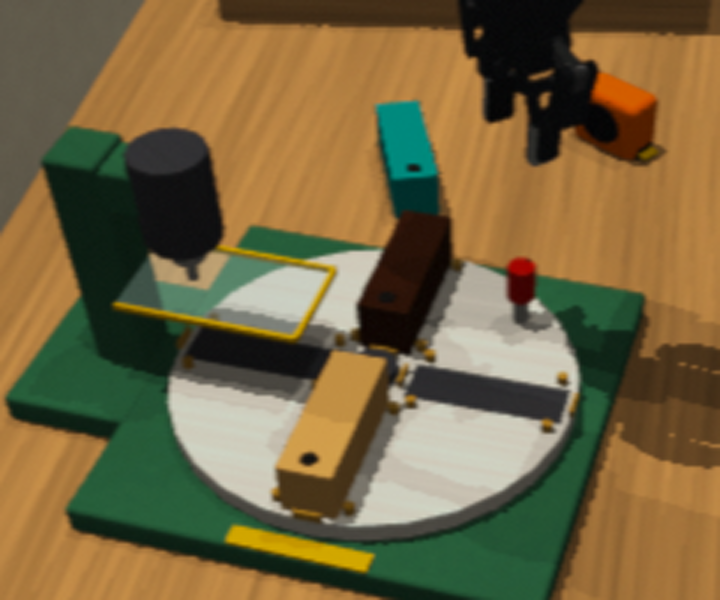

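View pics/t2.png

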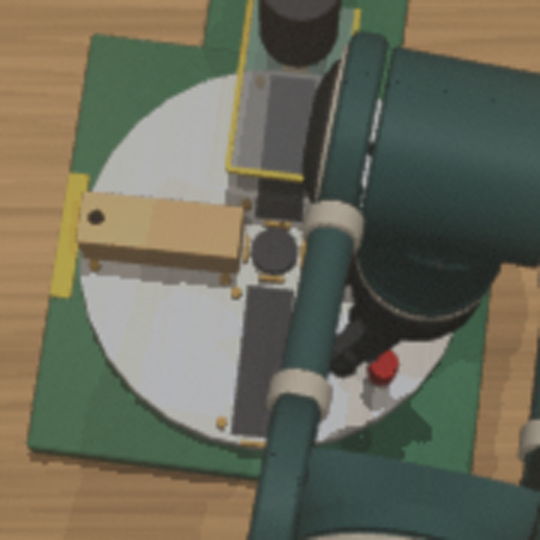

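The table has turned to the bay. The pine block's top face runs from (80,192) to (244,257) in the top crop, centred near (162,224). The block is seated between its pins, the walnut block is in its nest, and the knob is free at (383,366).

```bash
python3 - <<'E'
from h import *
g=lambda x,y,z:px2w("top",225+x/3,120+y/3,z)[:2]
e=[g(*p,.1) for p in[(80,192),(244,207),(242,257),(80,242)]]
print(np.round(e,4).tolist(),np.mean(e,0)); d=e[0]-e[1]+e[3]-e[2];print(np.degrees(np.arctan2(d[1],d[0])))
k=lambda x,y,z:px2w("side",150+x/3,120+y/2.7272,z)[:2]
print("side",np.mean([k(*p,.1) for p in[(330,352),(388,358),(333,481),(278,471)]],0))
print("knob",g(383,362,.11))
C=np.array([.5845,.009]);print("model",C+.085*np.array([np.cos(np.radians(83.5)),np.sin(np.radians(83.5))]))
for r in rows([(.594,.096,.234,-6.5),(.594,.096,.2,-6.5)],100):print(r)
E
```

```text
[[0.6142, 0.1529], [0.6027, 0.0319], [0.5647, 0.0333], [0.576, 0.152]] [0.58939948 0.0925269 ]
84.5666283483306
side [0.58843711 0.09864088]
knob [ 0.48445578 -0.0680772 ]
model [0.59412227 0.09345361]
[-0.003, 0.063, 0.186, 2.347, 0.01, -0.009, 100.0]
[0.031, 0.063, 0.186, 2.347, 0.01, -0.009, 100.0]
```

Emit:
jog_arm --pt "-0.003 0.004 0.011 0.14 0 0 100" --pt "-0.003 0.008 0.023 0.28 0 0 100" --pt "-0.003 0.012 0.034 0.42 0 0 100" --pt "-0.003 0.016 0.046 0.56 0 0 100" --pt "-0.003 0.02 0.057 0.7 0 0 100" --pt "-0.003 0.024 0.069 0.84 0 0 100" --pt "-0.003 0.027 0.08 0.98 0 0 100" --pt "-0.003 0.031 0.091 1.12 0 0 100" --pt "-0.003 0.035 0.103 1.26 0 0 100" --pt "-0.003 0.039 0.115 1.4 0 0 100" --pt "-0.003 0.043 0.126 1.54 0 0 100" --pt "-0.003 0.047 0.138 1.68 0 0 100" --pt "-0.003 0.05 0.15 1.82 0 0 100" --pt "-0.003 0.054 0.16 1.96 0 0 100" --pt "-0.003 0.058 0.172 2.1 0 0 100" --pt "-0.003 0.06 0.18 2.24 0 0 100" --pt "-0.003 0.063 0.186 2.347 0.01 -0.009 100" --pt "-0.003 0.063 0.186 2.347 0.01 -0.009 100" --pt "-0.003 0.063 0.186 2.347 0.01 -0.009 100" --pt "-0.003 0.063 0.186 2.347 0.01 -0.009 100"

```text
time: 9.9
tool_pos: [0.5928, 0.0957, 0.2325]
tcp_rot: [1.29, 1.155, -1.292]
wrist_force: [0.7, -0.0, 0.7]
width: 0.998
```

```bash
python3 - <<'E'
from h import *
s=monitor.read_state();print(s["time"],s["tool_pos"],s["q"].round(3),s["width"])
b=imaging.read_camera("side")[120:340,150:390]
cv2.imwrite("pics/s3.png",cv2.resize(b,None,fx=2.7272,fy=2.7272,interpolation=2))
for r in rows([(.591,.096,.06,-6.5)],100):print(r)
E
```

```text
9.9 [0.59282248 0.0956597  0.23250711] [ 0.119  0.125  1.767 -0.     1.252  0.23 ] 0.9984686195939958
[0.173, -0.002, -0.0, 0.001, 0.0, 0.001, 100.0]
```

View pics/s3.png

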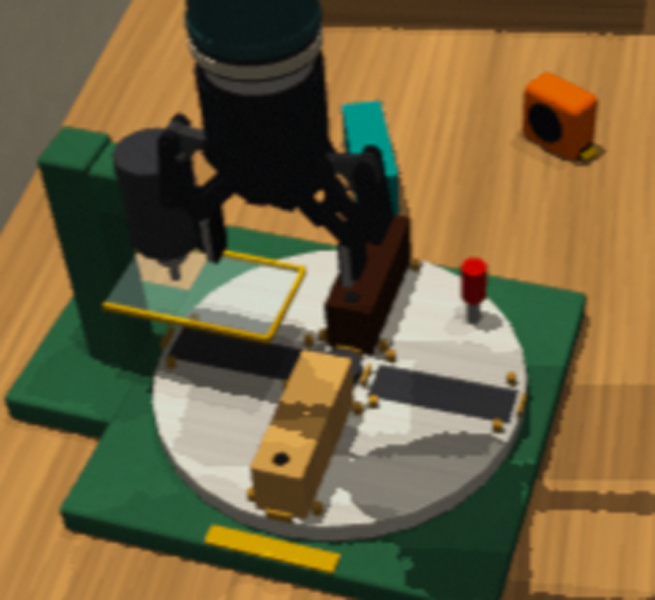

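The open fingers straddle the block's line, at (212,250) and (348,280) in the crop, and they are clear of the guard and motor. I'll descend and grip.

Emit:
jog_arm --pt "0.03 -0.002 0 0 0 0 100" --pt "0.06 -0.002 0 0 0 0 100" --pt "0.09 -0.002 0 0 0 0 100" --pt "0.115 -0.002 0 0 0 0 100" --pt "0.14 -0.002 0 0 0 0 100" --pt "0.155 -0.002 0 0 0 0 100" --pt "0.168 -0.002 0 0 0 0 100" --pt "0.17 -0.002 0 0 0 0 100" --pt "0.17 -0.002 0 0 0 0 75" --pt "0.17 -0.002 0 0 0 0 60" --pt "0.17 -0.002 0 0 0 0 52" --pt "0.17 -0.002 0 0 0 0 46" --pt "0.17 -0.002 0 0 0 0 35" --pt "0.17 -0.002 0 0 0 0 35" --pt "0.17 -0.002 0 0 0 0 35" --pt "0.17 -0.002 0 0 0 0 35" --pt "0.17 -0.002 0 0 0 0 35" --pt "0.17 -0.002 0 0 0 0 35" --force 45

```text
time: 11.75
tool_pos: [0.592, 0.096, 0.0644]
tcp_rot: [1.292, 1.153, -1.29]
wrist_force: [-0.0, -0.1, 5.5]
width: 0.463
```

Emit:
jog_arm --pt "-0.003 0 0 0 0 0 35" --pt "-0.007 0 0 0 0 0 35" --pt "-0.012 0 0 0 0 0 35" --pt "-0.02 0 0 0 0 0 35" --pt "-0.03 0 0 0 0 0 35" --pt "-0.04 0 0 0 0 0 35" --pt "-0.05 0 0 0 0 0 35" --pt "-0.06 0 0 0 0 0 35" --pt "-0.07 0 0 0 0 0 35" --pt "-0.08 0 0 0 0 0 35" --pt "-0.09 0 0 0 0 0 35" --pt "-0.097 0 0 0 0 0 35" --pt "-0.1 0 0 0 0 0 35" --pt "-0.1 0 0 0 0 0 35" --pt "-0.1 0 0 0 0 0 35" --pt "-0.1 0 0 0 0 0 35" --pt "-0.1 0 0 0 0 0 35" --pt "-0.1 0 0 0 0 0 35" --pt "-0.1 0 0 0 0 0 35"

```text
time: 13.65
tool_pos: [0.5918, 0.096, 0.1641]
tcp_rot: [1.292, 1.153, -1.29]
wrist_force: [-0.3, -1.2, -1.4]
width: 0.46
```

```bash
python3 - <<'E'
from h import *
s=monitor.read_state();print(s["time"],s["tool_pos"],s["width"],s["wrist_force"],abs(s["joint_vel"]).max(),R.from_rotvec(s["tcp_rot"]).as_matrix()[:,0])
cv2.imwrite("pics/s4.png",imaging.read_camera("side"))
E
```

```text
13.65 [0.591781   0.09598848 0.16414938] 0.46048874471447865 [-0.34500376 -1.22467291 -1.44941039] 0.0028550177083868393 [ 1.12997509e-03  1.71817873e-04 -9.99999347e-01]
```

View pics/s4.png

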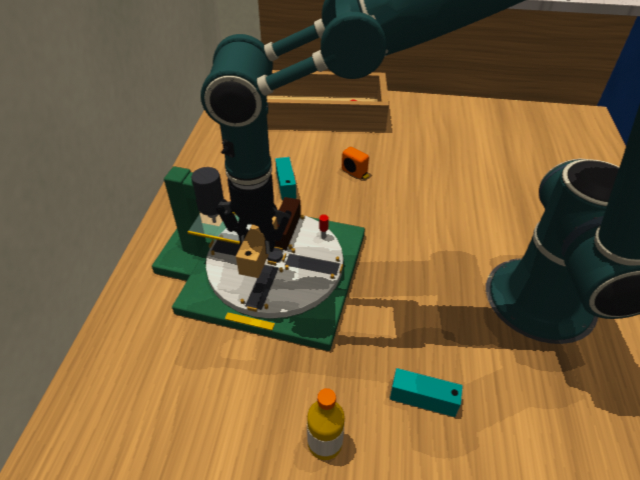

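The block is held above the empty bay nest, near (253,252). The bottle (326,425), tape (355,162) and walnut block are in place. I'll check that it is level in a crop.

```bash
python3 - <<'E'
from h import *
b=cv2.imread("pics/s4.png")[190:310,195:355];p=cv2.resize(b,None,fx=5,fy=5,interpolation=2)
# predicted outline of a level block held 100 mm above its seat
C=np.array([.59,.0945]);a=np.radians(83.8);l=np.array([np.cos(a),np.sin(a)]);w=np.array([-l[1],l[0]])
for z in(.15,.2):
    q=[w2px("side",[*(C+i*.06*l+j*.02*w),z]) for i,j in((1,1),(1,-1),(-1,-1),(-1,1))]
    cv2.polylines(p,[np.int32([((u-195)*5,(v-190)*5) for u,v in q])],True,(255,0,255),1)
cv2.imwrite("pics/s4c.png",p)
E
```

```text
(no output)
```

View pics/s4c.png

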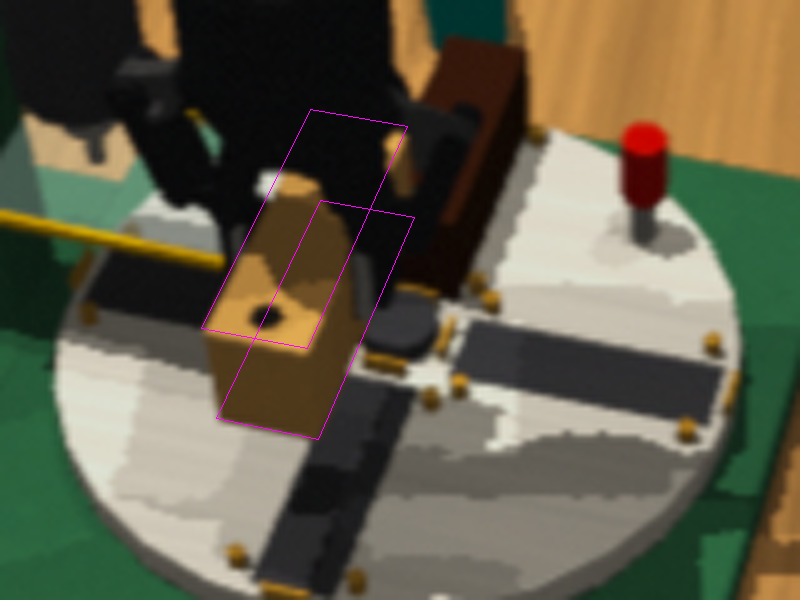

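The visible outer end and hole match the outline predicted for a level block 100 mm above its seat. The table is in its click and the walnut block is seated, so I'm handing in.

```bash
python3 -c "
from h import *
print(finish_job())"
```

```text
the job is handed in; nothing more can be done
None
```

I turned the table about 90° counter-clockwise by the red knob and released it at the unloading bay. I then gripped the pine block at 45 N, lifted it straight up about 100 mm and handed the job in while holding it, at about 13.7 s. The hand-in reports no verdict.

- **Block held:** the fingers stopped at about 39 mm on the 40 mm block. The arm was still (joint speeds under 0.003 rad/s) and the tool pointed straight down to within about 0.001 rad.
- **Block level:** its visible outer end matched the outline predicted for a level block 100 mm above its seat. The gripper hid the inner part, so I could not check that side.
- **Table and other objects:** in the last side pictures the table is at the bay position and the walnut block is in its nest. The tape measure and glue bottle are unmoved by eye. I did not compute a turntable angle from the final picture.
- **One disagreement:** halfway through the turn, an 11 N sideways pull showed my first table-axis estimate was about 3 mm off in x. I corrected it before finishing the turn.

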